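# Point out the faulty board and its phone, then log it

### The job

Log a faulty part in front of the bench camera: with the fingertips pointing straight down and two or three centimetres above it, point at the middle of the black circuit board and stay there for at least two seconds, then point in the same way at the middle of the phone it came from for at least two seconds, and after that press the red button all the way down and let it come up again. Do not touch any loose thing, not even the board and the phone you point at, nor the green button, and do not come down over any of the other boards or the battery on the way.

Things in the scene. Friction and masses are not known exactly. Their poses are not given: they have to be found in the camera images.
- board_black: populated circuit board, BLACK with white, silver and black chips, 46x60 mm, lying flat component side up, loose; origin at the centre of its underside, z up. Bare board face 6 mm above the table; its tallest part, a pale connector block at the middle of its +x edge, reaches 11 mm. This is the faulty board.
- board_black_mid (a point): the point at the middle of the upper face of the black board, 6 mm above the table; z up
- phone: phone, dark screen up, gold-coloured rim, 150x76x8 mm, flat on the table, loose; origin at the centre of its underside, x along its length, z up
- phone_mid (a point): the point at the middle of the upper face of the phone's screen, 8 mm above the table; z up
- board_green: populated circuit board, GREEN, 50x35 mm, lying flat component side up, loose; origin at the centre of its underside, z up. Bare board face 6 mm above the table; its tallest part, a pale connector block at the middle of its +x edge, reaches 11 mm
- board_green_mid (a point): the point at the middle of the upper face of the green board, 6 mm above the table; z up
- board_white: populated circuit board, WHITE, 50x60 mm, lying flat component side up, loose; origin at the centre of its underside, z up. Bare board face 6 mm above the table; its tallest part, a pale connector block at the middle of its +x edge, reaches 11 mm
- board_white_mid (a point): the point at the middle of the upper face of the white board, 6 mm above the table; z up
- board_blue: populated circuit board, BLUE, 62x29 mm, lying flat component side up, loose; origin at the centre of its underside, z up. Bare board face 6 mm above the table; its tallest part, a pale connector block at the middle of its +x edge, reaches 11 mm
- board_blue_mid (a point): the point at the middle of the upper face of the blue board, 6 mm above the table; z up
- battery: flat grey phone cell with black label, 68x46x9 mm, loose; origin at the centre of its underside
- battery_mid (a point): the point at the middle of the upper face of the cell, 8.5 mm above the table; z up
- red_button (a joint): travel of the red push button, m: 0 up, 0.006 fully down; a spring lifts it again (5 N fully down)
- red_button_top (a point): centre of the top face of the red push button (32 mm across, 22 mm above the table when up), set in a small round black housing (48 mm across, 12 mm high) fixed to the table; pressed straight down
- green_button (a joint): travel of the green push button, same make; not to be used
- green_button_top (a point): centre of the top face of the green push button, same size and height
- green_button_base: black housing of the green button, fixed to the table; origin at the centre of its underside
- cutters: side cutters with blue handles, 130x49x12 mm, loose; origin at the centre of the underside
- spool: solder spool, black flanges, 58 mm across, 40 mm high, loose; origin at the centre of the underside
- bottle: small flux bottle, yellow cap, 29 mm across, 64 mm high, loose; origin at the centre of the underside

How it is judged:
By the outcome, as a careful person would: the job done as asked, in the order asked, and still so for the second after the job is handed in, with the robot touching nothing.
It also fails if it takes over 54 s, if anything falls off the work surface, if the arm or the gripper's body presses on something with over 40 N, if the wrist force passes 120 N, or if a joint passes its speed limit or range.

### The arm

A 7-joint arm with a two-finger parallel gripper is mounted at the origin on a cart in front of the work surface, level with it; the furniture and walls round the work are solid. World frame = base frame: x ahead of the robot, y to its left, z up, the work surface at z = 0. Lengths are in m, angles in rad, forces in N, time in s.
With the tool pointing down it reaches from about 0.35 to 0.9 m from the base axis. Payload 19.9 kg.
Tool frame: the origin (TCP) lies between the finger pads, 19 mm behind the fingertips; this is the grasp point; z points along the fingers, y is the line along which they close (so a half turn about z gives the same grasp; the last joint's range is limited). The gripper opens to 85 mm and grips with 20 to 120 N. Pads are 22 mm wide; open, the fingers measure 114 mm over their backs; the gripper's body (76 mm by 85 mm) begins 54 mm behind the grasp point. The pads swing forward as they close: fully open they stand 13 mm farther back than shut.
Start: joints at [1.175, 0.417, -0.01, 1.614, 0.005, 1.111, -0.053], TCP at [0.217, -0.586, 0.25] pointing down, gripper open.
Joint ranges: [-2.81, 2.81], [-0.39, 2.02], [-1.27, 1.25], [0.06, 2.57], [-1.19, 4.33], [0.19, 2], [-2.82, 2.82]. Speed limits (rad/s): [1.89, 1.89, 2.39, 2.39, 3.01, 3.01, 3.01].

### API

Orientations are given as a 3x3 rotation matrix whose columns are the frame's x, y, z axes.
In Python, from rig import env gives the robot as it stands. Calls block until the motion is done:
- env.movep(position, orientation): joint-space move of the TCP to a pose.
- env.movel(position, frame=None, max_speed=0.15, max_force=None): straight line of the TCP; frame=None keeps the orientation; max_speed is the mean speed in m/s. With max_force (N) it stops when the force on the tool has changed by that much, and returns True; else False.
- env.move_joints(angles): joint-space move.
- env.move_gripper(opening, effort=None): finger opening in m; effort is the grip in N (None keeps the last); returns when the fingers have stopped.
- env.pause(seconds).
- env.inverse_kinematics(position, orientation): joint angles nearest the present ones, or None.
- env.state(): the state.
- env.read_camera(name): name is "scene" or "side" or "wrist"; returns (picture, depth): 420x560x3 uint8, red, green, blue; 420x560 float32, m along the optical axis (not along the pixel's ray), 0 where there is no reading.
- env.get_calibration(name): a dict with "mtx" (3x3 intrinsics, pixels), "T" (4x4, takes a point from camera to world coordinates). Camera axes: x right, y up, looking along -z (the intrinsics and any distortion apply to the point x, -y, -z); pixel columns grow to the right and rows downward; lengths in m; the calibration is good to about 2 mm. A picture is of the moment at which its call begins: read the wrist's pose just before it. get_calibration takes no time and is no camera call; for the wrist camera it gives the pose at the moment of the call.
A pose or a line that the arm cannot do raises env.Unreachable and nothing moves.
- env.job_done(): hands the job in; it is judged then, once.
The state is a dict: "time": time; "q": joint angles; "joint_velocities": joint speeds; "joint_efforts": joint torques, N m; "eef_pos": TCP position; "eef_rot": TCP orientation; "force": force on the tool from outside, world axes, zero at the start; "moment": the same for the moment, N m; "finger_gap": finger opening in m; "grip_force": force on a finger pad.
Only numpy, scipy, OpenCV 4.12 (cv2) and the standard library are available. Lean on these libraries where they do the work, as an engineer would, in place of code of your own. Each camera call takes 0.05 s, during which the arm holds its last target. There are 200 camera calls.

## Working session

There is one attempt and no reset: what is moved stays moved. The work goes in short steps, each a Python script; the robot and the scene stay as the last script left them, time stands still between calls to the robot, and variables do not carry over. Pictures are saved under pics/ and viewed, at most 10 in all, crops included, and the job is handed in when it is done.

```bash
mkdir -p pics; ls
python3 - <<'E'
from rig import env
import cv2,numpy as np
for n in ("scene","side","wrist"):
    c=env.get_calibration(n); p,d=env.read_camera(n)
    cv2.imwrite(f"pics/{n}0.png",p[:,:,::-1]); np.savez(f"{n}0.npz",p=p,d=d,**c)
    print(n,[k for k in c],np.round(c["mtx"],1).tolist(),np.round(c["T"],3).tolist(),{k:v for k,v in c.items() if k not in("mtx","T")})
s=env.state();print(s["time"],s["eef_pos"],s["eef_rot"],s["finger_gap"],s["force"])
E
```

```text
pics
rig.py
scene ['mtx', 'T'] [[441.8, 0.0, 274.5], [0.0, 441.8, 201.7], [0.0, 0.0, 1.0]] [[-0.689, 0.286, -0.666, -0.008], [-0.725, -0.264, 0.636, 0.574], [0.005, 0.921, 0.389, 0.428], [0.0, 0.0, 0.0, 1.0]] {}
side ['mtx', 'T'] [[386.6, 0.0, 279.7], [0.0, 386.6, 205.3], [0.0, 0.0, 1.0]] [[0.993, 0.038, -0.109, 0.521], [-0.115, 0.458, -0.881, -0.815], [0.016, 0.888, 0.46, 0.454], [0.0, 0.0, 0.0, 1.0]] {}
wrist ['mtx', 'T'] [[318.2, 0.0, 278.6], [0.0, 318.2, 209.5], [0.0, 0.0, 1.0]] [[0.348, 0.889, 0.298, 0.294], [-0.938, 0.33, 0.11, -0.558], [-0.0, -0.317, 0.948, 0.373], [0.0, 0.0, 0.0, 1.0]] {}
0.15 [ 0.21702819 -0.58583966  0.24950767] [[ 9.37733983e-01  3.47354043e-01 -3.80914878e-04]
 [ 3.47354247e-01 -9.37733599e-01  8.51003940e-04]
 [-6.15970196e-05 -9.30327715e-04 -9.99999565e-01]] 0.08542718616585299 [-0.27196012 -0.58095493  0.53315094]
```

View pics/scene0.png

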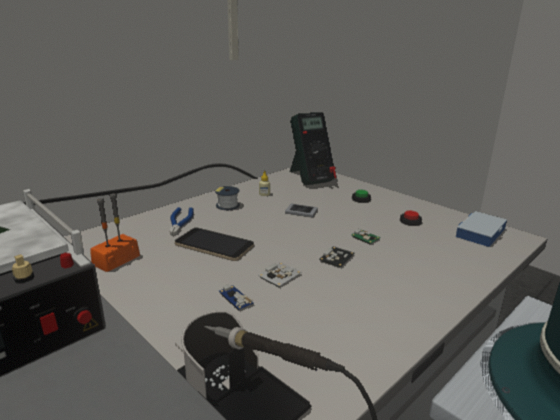

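View pics/side0.png

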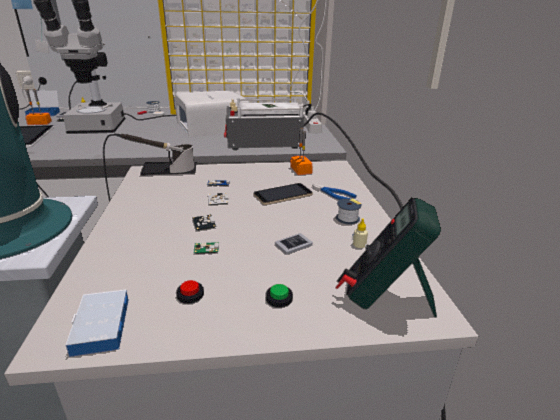

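The scene picture shows the black board at about (337,257), the phone (214,243), the red button (411,216) and the green one (362,196). In the side picture they are at (204,223), (283,193), (190,288) and (279,294). I'll triangulate these and check them against depth.

```bash
cat > h.py <<'E'
import numpy as np,cv2
def ray(c,u,v):
    K,T=c["mtx"],c["T"]; d=np.array([(u-K[0,2])/K[0,0],-(v-K[1,2])/K[1,1],-1.]); return T[:3,3],T[:3,:3]@d
def onz(c,u,v,z):
    o,d=ray(c,u,v); return o+d*(z-o[2])/d[2]
def tri(a,b):
    A=np.zeros((3,3));y=np.zeros(3)
    for c,u,v in(a,b):
        o,d=ray(c,u,v);d=d/np.linalg.norm(d);P=np.eye(3)-np.outer(d,d);A+=P;y+=P@o
    return np.linalg.solve(A,y)
def proj(c,p):
    T=c["T"];q=T[:3,:3].T@(np.asarray(p)-T[:3,3]);K=c["mtx"];return K[0,2]-K[0,0]*q[0]/q[2],K[1,2]+K[1,1]*q[1]/q[2]
E
python3 - <<'E'
from h import *
s=dict(np.load("scene0.npz"));e=dict(np.load("side0.npz"))
for n,a,b,z in(("black",(337,256),(204,222.5),.006),("phone",(214,243),(283,193.5),.008),("red",(411,215),(190,287),.022),("green",(362,194),(279,292),.022),("batt",(301,210),(294,243),.008),("gb",(366,236),(207,248),.006),("white",(280,273),(218,199),.006),("blue",(237,297),(219,183),.006),("spool",(228,190),(348,204),.04),("bottle",(265,174),(361,222),.064),("cutters",(183,220),(335,192),.012)):
    o,d=ray(s,*a);p=o+d*s["d"][int(a[1]),int(a[0])];o,d=ray(e,*b);q=o+d*e["d"][int(b[1]),int(b[0])]
    print(n,tri((s,*a),(e,*b)).round(3),p.round(3),q.round(3),onz(s,*a,z).round(3),onz(e,*b,z).round(3))
E
```

```text
black [ 0.443 -0.023  0.004] [ 0.437 -0.014  0.01 ] [ 0.443 -0.026  0.005] [ 0.441 -0.02   0.006] [ 0.443 -0.027  0.006]
phone [0.645 0.118 0.004] [0.636 0.125 0.01 ] [0.644 0.108 0.008] [0.64  0.122 0.008] [0.644 0.108 0.008]
red [ 0.434 -0.27   0.017] [ 0.426 -0.257  0.023] [ 0.435 -0.276  0.022] [ 0.427 -0.259  0.022] [ 0.435 -0.277  0.022]
green [ 0.586 -0.297  0.015] [ 0.575 -0.281  0.023] [ 0.586 -0.304  0.022] [ 0.576 -0.282  0.022] [ 0.586 -0.304  0.022]
batt [ 0.638 -0.129  0.005] [ 0.628 -0.118  0.011] [ 0.637 -0.137  0.009] [ 0.633 -0.124  0.008] [ 0.637 -0.134  0.008]
gb [ 0.455 -0.132  0.004] [ 0.446 -0.119  0.012] [ 0.456 -0.135  0.006] [ 0.452 -0.129  0.006] [ 0.456 -0.134  0.006]
white [0.473 0.099 0.004] [0.472 0.102 0.006] [0.472 0.092 0.006] [0.472 0.101 0.006] [0.472 0.093 0.006]
blue [0.472 0.2   0.003] [0.463 0.206 0.01 ] [0.472 0.194 0.006] [0.468 0.203 0.006] [0.472 0.194 0.006]
spool [ 0.782 -0.026  0.04 ] [ 0.78  -0.024  0.042] [ 0.78  -0.03   0.041] [ 0.785 -0.028  0.04 ] [ 0.781 -0.028  0.04 ]
bottle [ 0.776 -0.141  0.056] [ 0.773 -0.138  0.057] [ 0.775 -0.144  0.058] [ 0.76  -0.125  0.064] [ 0.771 -0.154  0.064]
cutters [0.783 0.104 0.006] [0.764 0.114 0.013] [0.787 0.114 0.004] [0.766 0.113 0.012] [0.783 0.097 0.012]
```

Run:
```python
from rig import env
from h import *
R=np.array([[1,0,0],[0,-1,0],[0,0,-1.]])
env.move_gripper(0.0)
for n,x,y in(("red",.434,-.272),("black",.443,-.024)):
    if n=="red": env.movep([x,y,.25],R)
    else: env.movel([x,y,.22],max_speed=.2)
    env.pause(.3)
    c=env.get_calibration("wrist");p,d=env.read_camera("wrist")
    np.savez(f"w_{n}.npz",p=p,d=d,**c); cv2.imwrite(f"pics/w_{n}.png",p[:,:,::-1])
    s=env.state();print(n,s["time"],s["eef_pos"].round(4),s["finger_gap"],s["q"].round(2),np.round(proj(c,s["eef_pos"]),1),np.round(proj(c,s["eef_pos"]+[0,0,-.019]),1))
```

```text
red 2.6917 [ 0.4339 -0.2723  0.25  ] -0.0001536523680227532 [ 0.63  0.22 -0.14  1.89  0.04  1.04 -1.1 ] [278.  295.8] [278.1 274.2]
black 4.4417 [ 0.443  -0.0242  0.22  ] 0.0001973613930814164 [ 0.3   0.14 -0.34  2.07  0.06  0.94 -1.64] [278.1 295.8] [278.1 274.2]
```

View pics/w_red.png

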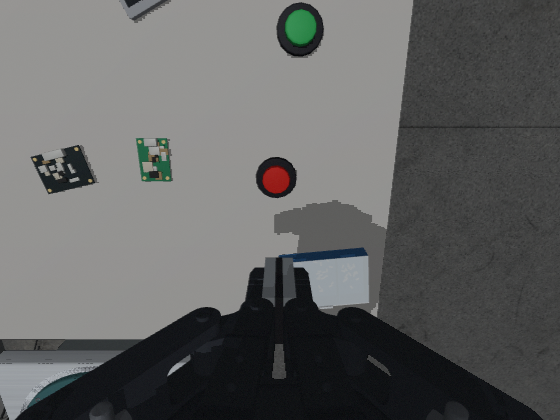

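View pics/w_black.png

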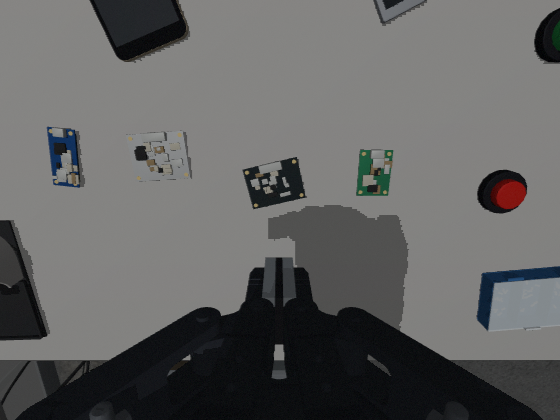

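In the red view the red top is at (276,180). In the black view the black board's corners are about (243,169), (296,157), (306,196) and (254,208), centre (274.5,182.5), and the red top is at (508,194). The fingertip is near (279,262). I'll use colour blobs for accuracy.

Run:
```python
from h import *
A=dict(np.load("w_red.npz"));B=dict(np.load("w_black.npz"))
def cen(c,kind,box):
    x0,y0,x1,y1=box;p=c["p"][y0:y1,x0:x1].astype(int);r,g,b=p[...,0],p[...,1],p[...,2]
    m=((r>100)&(g<60)) if kind=="red" else (p.max(2)<75)
    m=cv2.morphologyEx(m.astype(np.uint8),cv2.MORPH_CLOSE,np.ones((9,9)) if kind!="red" else np.ones((3,3)))
    cs,_=cv2.findContours(m,cv2.RETR_EXTERNAL,cv2.CHAIN_APPROX_NONE);k=max(cs,key=cv2.contourArea)
    rc=cv2.minAreaRect(k); (u,v),_=cv2.minEnclosingCircle(k)
    uv=rc[0] if kind!="red" else ((cv2.boundingRect(k)[0]+(cv2.boundingRect(k)[2]-1)/2),(cv2.boundingRect(k)[1]+(cv2.boundingRect(k)[3]-1)/2))
    return (uv[0]+x0,uv[1]+y0),rc
for k,ba,bb,z in(("red",(250,150,305,205),(470,160,535,220),.022),("black",(22,138,102,198),(235,150,312,205),.006)):
    a,ra=cen(A,k,ba);b,rb=cen(B,k,bb)
    print(k,np.round(a,1),np.round(b,1),np.round(ra[1:2]+rb[1:2],1).tolist(),ra[2],rb[2],"tri",tri((A,*a),(B,*b)).round(4),onz(A,*a,z).round(4),onz(B,*b,z).round(4))
for n,pts in(("B",[(243,168.5),(296,157.5),(306,195.5),(254,208)]),):
    q=np.array([onz(B,*p,.006) for p in pts]);print(q.round(4).tolist(),q.mean(0),np.linalg.norm(q-np.roll(q,1,0),axis=1))
```

```text
red [276.  179.5] [510.5 194.5] [[25.0, 26.0], [24.7, 29.7]] 90.0 45.0 tri [ 0.4334 -0.2697  0.0192] [ 0.4342 -0.2697  0.022 ] [ 0.4341 -0.2676  0.022 ]
black [ 62.7 169.5] [274.5 184.8] [[44.3, 52.8], [45.7, 55.6]] 71.56505584716797 77.00537872314453 tri [ 0.4415 -0.0202  0.0055] [ 0.4425 -0.0207  0.006 ] [ 0.4407 -0.0201  0.006 ]
[[0.4587, 0.0136, 0.006], [0.4704, -0.043, 0.006], [0.4286, -0.0547, 0.006], [0.4141, 0.0029, 0.006]] [ 0.44293808 -0.0203188   0.006     ] [0.04579632 0.0577684  0.04344139 0.05939383]
```

Run:
```python
from rig import env
from h import *
def snap(cam,n):
    c=env.get_calibration(cam);p,d=env.read_camera(cam)
    np.savez(f"{n}.npz",p=p,d=d,**c); cv2.imwrite(f"pics/{n}.png",p[:,:,::-1])
b=[.4425,-.0207]
env.movel([*b,.2]); env.movel([*b,.05],max_speed=.1)
env.pause(2.6); print(env.state()["eef_pos"].round(4),env.state()["time"]); snap("side","s_black")
env.movel([*b,.2]); env.movel([.56,.05,.22],max_speed=.2); env.pause(.3); snap("wrist","w_ph1")
env.movel([.642,.114,.22],max_speed=.2); env.pause(.3); snap("wrist","w_ph2")
print(env.state()["eef_pos"].round(4),env.state()["time"],env.state()["force"])
cv2.imwrite("pics/cmp.png",np.hstack([cv2.imread("pics/w_ph1.png")[:300,80:470],cv2.imread("pics/w_ph2.png")[:300,80:470]]))
s=cv2.imread("pics/s_black.png")[150:290,130:310];cv2.imwrite("pics/s_black_c.png",cv2.resize(s,None,fx=4,fy=4))
```

```text
[ 0.4425 -0.0207  0.05  ] 8.975
[0.6419 0.1135 0.2203] 12.3833 [ 0.19038006 -0.3649537  -0.50942053]
```

View pics/cmp.png

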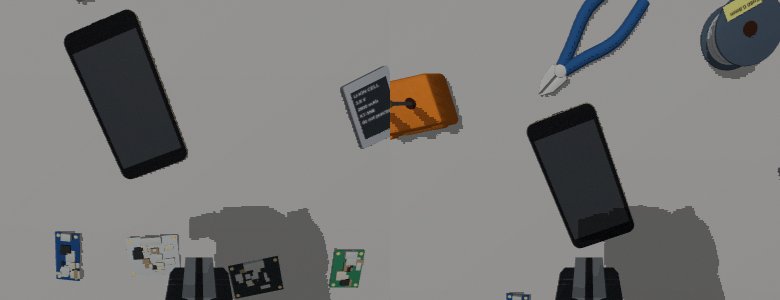

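View pics/s_black_c.png

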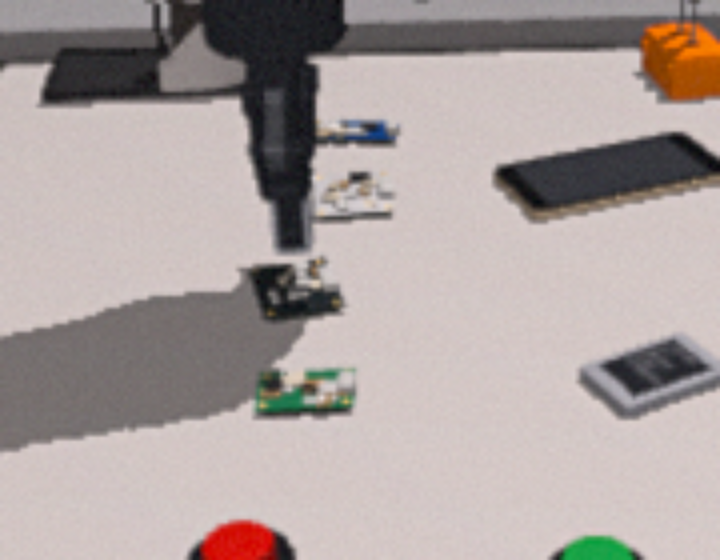

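The side crop shows the fingertips hanging over the middle of the black board, at about (293,250) in the crop. The composite shows the phone at about (126,95) on the left and (580,175) on the right.

Run:
```python
from h import *
A=dict(np.load("w_ph1.npz"));B=dict(np.load("w_ph2.npz"));S=dict(np.load("s_black.npz"))
t=proj(S,[.4425,-.0207,.031]);print("tip crop",(np.array(t)-[130,150])*4)
r=[]
for c,(x0,y0,x1,y1) in((A,(135,3,275,187)),(B,(205,95,333,251))):
    g=c["p"][y0:y1,x0:x1].max(2); m=(g<72).astype(np.uint8)
    cs,_=cv2.findContours(m,cv2.RETR_EXTERNAL,cv2.CHAIN_APPROX_NONE);k=max(cs,key=cv2.contourArea)[:,0]+[x0,y0]
    w=np.array([onz(c,*p,.008)[:2] for p in k])*1000
    rc=cv2.minAreaRect(w.astype(np.float32));uv=proj(c,[rc[0][0]/1e3,rc[0][1]/1e3,.008]);r.append((c,*uv))
    print("world rect mm",rc,"px",np.round(uv,1))
print(tri(*r))
```

```text
tip crop [291.73380141 246.70109369]
world rect mm ((644.2700805664062, 119.0274429321289), (148.2682342529297, 74.54440307617188), 20.099342346191406) px [208.6 100.5]
world rect mm ((645.1865844726562, 119.53556823730469), (148.6800994873047, 74.66097259521484), 20.12972640991211) px [272.7 180.1]
[0.64434493 0.11966085 0.00462972]
```

The tip projects to where it is seen, and the phone rectangle measures 148x75 mm, as it should. Next: point at the phone, then press red.

Run:
```python
from rig import env
from h import *
def snap(cam,n):
    p,d=env.read_camera(cam); cv2.imwrite(f"pics/{n}.png",p[:,:,::-1])
P=[.6448,.1193]; r=[.434,-.2692]
env.movel([*P,.2]); env.movel([*P,.052],max_speed=.1); env.pause(2.6)
print(env.state()["eef_pos"].round(4),env.state()["time"]); snap("side","s_ph")
env.movel([*P,.2]); env.movel([*r,.2],max_speed=.2); env.movel([*r,.06],max_speed=.1); env.pause(.2)
f0=env.state()["force"]
hit=env.movel([*r,.029],max_speed=.02,max_force=18)
s=env.state();print(hit,s["eef_pos"].round(4),(s["force"]-f0).round(1)); snap("side","s_red"); env.pause(.3)
s=env.state();print(s["eef_pos"].round(4),(s["force"]-f0).round(1),s["time"])
env.movel([*r,.06],max_speed=.05); env.movel([*r,.2]); env.pause(.5); snap("side","s_end")
s=env.state();print(s["eef_pos"].round(4),s["force"].round(1),s["time"])
I=[cv2.resize(cv2.imread(f"pics/{n}.png")[150:330,130:380],None,fx=1.6,fy=1.6) for n in("s_ph","s_red","side0","s_end")]
cv2.imwrite("pics/fin.png",np.vstack([np.hstack(I[:2]),np.hstack(I[2:])]))
```

```text
[0.6448 0.1193 0.052 ] 16.9083
True [ 0.4341 -0.2692  0.0346] [-4.4  3.1 19.9]
[ 0.4341 -0.2692  0.0346] [-4.7  1.8 18. ] 23.725
[ 0.434  -0.2692  0.1999] [-0.3 -0.  -0.5] 26.025
```

View pics/fin.png

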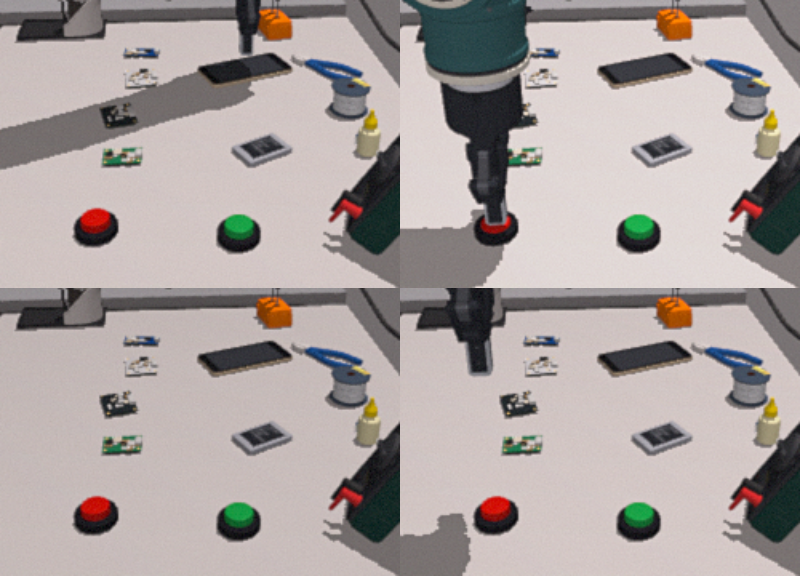

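The fingertips stood over the middle of the phone (246,50 in the montage). The red button bottomed out at 20 N with the tip at z≈15.6 mm, against about 16 mm expected, and it is up again at the end. Nothing else has moved.

```bash
python3 -c "
from rig import env
print(env.job_done())"
```

```text
the job is handed in; nothing more can be done
None
```

I pointed at the middle of the black board, then of the phone (2.6 s each, tips 25 mm above), pressed the red button fully and let it come up, moved nothing else in the camera views, and handed the job in at about 26 s.

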